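# Pin the implement bar with a linchpin

### The arm

A 6-joint arm with a two-finger parallel gripper is mounted at the origin on the work surface. World frame = base frame: x ahead of the robot, y to its left, z up, the work surface at z = 0. Lengths are in m, angles in rad, forces in N, time in s.
With the tool pointing down it reaches from about 0.4 to 0.825 m from the base axis. Payload 7 kg.
Tool frame: the origin (TCP) lies between the finger pads; the fingertips stand 25 mm ahead of it and the grasp point (between the pads) lies 6 mm ahead of it; z points along the fingers, y is the line along which they close (so a half turn about z gives the same grasp; the last joint's range is limited). The gripper opens to 85 mm and grips with 20 to 120 N. Pads are 22 mm wide; open, the fingers measure 114 mm over their backs; the gripper's body (76 mm by 85 mm) begins 54 mm behind the grasp point. The pads swing forward as they close: fully open they stand 13 mm farther back than shut.
Start: joints at [1.391, 0.359, 0.012, 0, -1.224, -0.288], TCP at [0.304, 0.602, 0.256] pointing down, gripper open.
Joint ranges: [-3.07, 3.07], [-1.43, 2.12], [-1.02, 1.25], [-3.03, 1.67], [-3.05, -0], [-3.03, 3.03]. Speed limits (rad/s): [2.39, 2.39, 3.01, 3.14, 3.14, 3.14].

### API

Orientations are given as a rotation vector (axis times angle).
In Python, from station import r, cams gives the robot as it stands. The module is installed in compiled form; this text tells all that it offers.
- The arm moves only by the tool send_rows, never from a script. Its argument "increments" is a list of rows, each a list of 2 entries, a list of its own where there are three numbers: the shift along the tool's x, y, z in mm, then the turn, a rotation vector about the tool's x, y, z in degrees. In form: [[[x, y, z], [wx, wy, wz]], ...]. A call has 1 to 20 rows; each row shifts and turns the commanded pose from where the row before left it, along the tool's axes as they then stand; what a row does not reach is not made up. A row lasts 1/8 s, in which the tool goes at most 62.5 mm and 10.7 degrees, less where a joint would pass 70% of its speed; a pose out of reach is approached as far as the arm can. A call with a gripper value outside its range is refused whole. "grip" is the closure, from -1 (fully open) to 1 (shut), so that 0 is half open, set as the call begins (left out, the last holds). The fingers move at their own pace and stop on an object; "grip_force" is the grip in N (left out, the last holds). Time passes only in rows, so rows that do not move let the fingers close. It gives the time, the measured TCP pose, the force, the opening and the grip force at its end, in the units of the state.
- r.observe(): the state, without advancing time (a new reading comes with each control period).
- cams.get_image(name): name is "side" or "top" or "wrist"; returns the picture (420x560x3 uint8, red, green, blue); there is no depth.
- cams.camera_model(name): a dict with "mtx" (3x3 intrinsics, pixels), "position" and "orientation" of the camera in the world; the wrist camera has in their place "tool_from_camera" (4x4, takes a point from camera to tool coordinates, whose origin is the TCP and whose axes are the flange's). Camera axes: x right, y down, z forward; pixel columns grow to the right and rows downward; lengths in m; the calibration is good to about 2 mm. A picture is of the moment at which its call begins: read the wrist's pose just before it. camera_model takes no time and is no camera call.
- r.sign_off(): hands the job in; it is judged then, once.
The state is a dict: "time_s": time; "qpos": joint angles; "joint_vel": joint speeds; "joint_torque": joint torques, N m; "tool_pos": TCP position; "tcp_rot": TCP orientation; "force": force on the tool from outside, world axes, zero at the start; "ft_torque": the same for the moment, N m; "finger_gap": finger opening in m; "finger_force": force on a finger pad.
Only numpy, scipy, OpenCV 4.12 (cv2) and the standard library are available. Lean on these libraries where they do the work, as an engineer would, in place of code of your own. Each camera call takes 0.05 s, during which the arm holds its last target. There are 200 camera calls.

### The job

Take the linchpin (the pin with the wire ring) out of the wooden rack, with its ring still open feel for the hole in the square bar of the hitch and push the pin down through it until its head sits fully home, ring towards the bar's free end. Then swing the ring down over the bar's end until it snaps shut under the pin's end. Work gently, never pressing pin or hand against the hitch with more than about 30 N, and leave everything else where it is.

Things in the scene. Friction and masses are not known exactly. Their poses are not given: they have to be found in the camera images.
- linchpin: Steel pin, the only one in the rack with a wire ring. Origin: centre of the shoulder (underside of the head), z up along the pin; at first it hangs upright, shoulder on the rack's top. Head: 18 x 18 mm block to z = 16 mm, a neck above it. The ring's hinge line runs along own y at z = 8 mm; open, the ring sticks out about level to the pin's own -x. 120 to 175 g with ring
- neck (a point): grip neck on top of the linchpin's head, 14 mm (pin's own x) by 16 mm (own y), from 16 to 46 mm above the shoulder; this point is on the axis 36 mm above the shoulder. Grip it from above across own y, fingertips higher than 16 mm above the shoulder to clear the ring
- pin_tip (a point): end of the linchpin's shank, on its axis, 48 mm below the shoulder. Shank 12 mm round, bevelled to 9 mm across over the last 3 mm
- ring (a joint): ring angle (rad): 0 = fully open, sticking out to the pin's own -x; 1.7 = shut, in line with the shank, far bar just under the shank's end (locked). Sprung over centre: it pushes back open with about 0.1 N m (2 N at the far bar) when open, less and less down to nothing at 1.1 rad, and from there it snaps shut by itself
- ring_end (a point): middle of the ring's far bar, 62 mm from the hinge line. The ring is a closed loop of 5 mm wire, 53 mm wide outside, 43 mm inside; the far bar is 28 mm straight, along the pin's own y
- rack: wooden pin rack fixed to the bench, 210 x 60 mm, 70 mm tall, with three 15 mm holes 60 mm deep at -65, 0 and +65 mm on its own x axis. Origin: centre of its underside
- hitch: hitch stand fixed to the bench: green receiver tube (top 130 mm up), a dark collar in front of it (58 mm wide, top 133 mm up, front at own x = -35 mm), and out through both, to own -x, a plain 30 x 30 mm steel bar, top face 120 mm up. How far the bar stands out differs each time, is not measured, and does not change under fair forces. Origin: on the bench under the bar's line
- hole (a point): where the mouth of the bar's upright through hole would be were the bar fully home: 75 mm along the hitch's own -x, 120 mm up, axes as the hitch. The REAL hole is 4 to 30 mm farther along own -x, on the line y = 0: feel or look for it. It is 13.5 mm wide with a 1 mm bevel, 30 mm long, and 15 mm from the bar's free end
- clevis_pin: plain pin in the rack: 12 mm shank, low domed head 20 mm across and 11 mm tall, no ring; leave it. Origin: underside of its head
- hex_bolt: dark bolt in the rack: 12 mm shank, low hexagonal head 21 mm across and 9 mm tall, no ring; leave it. Origin: underside of its head
- spool: black trimmer-line spool, 76 mm across, 33 mm tall, lying flat; bystander. Origin: centre of its underside
- wrench: 190 mm spanner lying on the bench; bystander. Origin near its middle on the bench
- jar: glass jar with steel lid, 70 mm across, 85 mm tall; bystander. Origin: centre of its underside
- oil: grey plastic oil bottle, 68 mm across, 180 mm tall; bystander. Origin: centre of its underside
- mallet: rubber mallet, 260 mm long, lying on the bench; bystander. Origin near its middle on the bench

How it is judged:
On the way, in this order (a step that is already met when the one before it is completed fails the run):
1. the linchpin is down through the bar's hole, head home on the bar, ring still open (below 0.5 rad) (z of linchpin in the frame of hole between -0.004 and 0.004 m and x of linchpin in the frame of hole between -0.034 and -0.001 m and y of linchpin in the frame of hole between -0.004 and 0.004 m and angle between linchpin's own z axis and vertical below 0.1 rad and value of joint ring below 0.5 rad), for 0.2 s.
2. the ring is shut under the pin's end, the pin still home (z of linchpin in the frame of hole between -0.004 and 0.004 m and x of linchpin in the frame of hole between -0.034 and -0.001 m and y of linchpin in the frame of hole between -0.004 and 0.004 m and angle between linchpin's own z axis and vertical below 0.1 rad and value of joint ring above 1.55 rad), for 0.2 s.
At the end, for the whole second after the job is handed in: The linchpin stands in the bar's hole, its shoulder within 4 mm of the bar's top face and its axis within 4 mm of the bar's centre line, less than 0.1 rad from upright; its ring is shut (joint above 1.55 rad, far bar under the pin's end within 12 mm sideways), and the pin is at rest and released (all of step 2 and linear speed of linchpin below 0.02 m/s and horizontal distance between ring_end and pin_tip below 0.012 m); the robot touches nothing.
It fails at once if the linchpin is pressed against the hitch with more than 30 N (contact force between linchpin and hitch above 30 N).
It fails at once if the gripper or arm pushes on the hitch itself with more than 30 N (contact force between any of the fingers, the arm and hitch above 30 N).
It fails at once if another thing on the bench or in the rack is moved by more than 30 mm (distance of any of clevis_pin, hex_bolt, spool, wrench, jar, oil, mallet from where it was at the start of the episode above 0.03 m).
It also fails if it takes over 72 s, if anything falls off the work surface, if the arm or the gripper's body presses on something with over 40 N, if the wrist force passes 120 N, or if a joint passes its speed limit or range.

## Working session

There is one attempt and no reset: what is moved stays moved. The work goes in short steps, Python scripts to look and compute and a tool call to move; the robot and the scene stay as the last step left them, time stands still between calls to the robot, and variables do not carry over. Pictures are saved under pics/ and viewed, at most 10 in all, crops included, and the job is handed in when it is done.

Besides the shell and the picture viewer there is one more tool, called after "Call:" by a JSON object that holds its "op" and its "data". send_rows: Moves the arm, as the interface text tells. Its arguments: {"type":"object","properties":{"increments":{"type":"array"},"grip":{"type":"number"},"grip_force":{"type":"number"}},"required":["increments"]}

```bash
mkdir -p pics; cat > h.py <<'E'
import numpy as np, cv2
from scipy.spatial.transform import Rotation as R
from station import r, cams
def save(n,f,crop=None,s=1):
    im=cams.get_image(n)
    cv2.imwrite('pics/raw_'+f,im[:,:,::-1])
    if crop: im=im[crop[1]:crop[3],crop[0]:crop[2]]
    im=cv2.resize(im,None,fx=s,fy=s,interpolation=cv2.INTER_CUBIC)
    cv2.imwrite('pics/'+f,im[:,:,::-1]); return im
def pose(n,st=None):
    m=cams.camera_model(n); K=np.array(m['mtx'])
    if n=='wrist':
        st=st or r.observe(); T=np.eye(4);T[:3,:3]=R.from_rotvec(st['tcp_rot']).as_matrix();T[:3,3]=st['tool_pos']
        T=T@np.array(m['tool_from_camera'])
        return K,T[:3,:3],T[:3,3]
    o=np.array(m['orientation'],float)
    Rm=o if o.shape==(3,3) else (R.from_rotvec(o) if o.size==3 else R.from_quat(o)).as_matrix()
    return K,Rm,np.array(m['position'])
def ray(P,u,v):
    K,Rm,p=P; d=Rm@np.linalg.solve(K,[u,v,1.]); return p,d/np.linalg.norm(d)
def atz(P,u,v,z):
    p,d=ray(P,u,v); return p+d*(z-p[2])/d[2]
def tri(rs):
    A=sum(np.eye(3)-np.outer(d,d) for p,d in rs); b=sum((np.eye(3)-np.outer(d,d))@p for p,d in rs); return np.linalg.solve(A,b)
def proj(P,X):
    K,Rm,p=P; c=K@(Rm.T@(np.array(X)-p)); return c[:2]/c[2]
E
python3 - <<'E'
from h import *
st=r.observe(); print({k:np.round(v,3) for k,v in st.items()})
for n in ['side','top','wrist']:
    print(n,cams.camera_model(n))
a=save('top','top0.png',s=1.42); b=save('side','side0.png',s=1.42)
E
```

```text
{'time_s': np.float64(0.0), 'qpos': array([ 1.391,  0.359,  0.011, -0.   , -1.224, -0.288]), 'joint_vel': array([ 0.001, -0.   , -0.   ,  0.   , -0.001,  0.001]), 'joint_torque': array([-0.0000e+00, -5.8332e+01,  2.9341e+01,  6.9370e+00, -6.0000e-03,
        0.0000e+00]), 'tool_pos': array([0.304, 0.602, 0.255]), 'tcp_rot': array([ 3.054, -0.728, -0.   ]), 'force': array([ 0.671, -0.326,  0.113]), 'ft_torque': array([-0.024,  0.046,  0.009]), 'finger_force': np.float64(0.0), 'finger_gap': np.float64(0.086)}
side {'mtx': array([[481.7582349 ,   0.        , 285.65583064],
       [  0.        , 481.7582349 , 215.36389238],
       [  0.        ,   0.        ,   1.        ]]), 'position': array([0.51920356, 0.79474212, 0.87792966]), 'orientation': array([-0.07509211,  2.82773862, -1.27541877])}
top {'mtx': array([[440.30963895,   0.        , 271.03169805],
       [  0.        , 440.30963895, 202.48006235],
       [  0.        ,   0.        ,   1.        ]]), 'position': array([ 0.3206682 , -0.07528009,  1.28697018]), 'orientation': array([-2.12431249,  2.06381703, -0.23652086])}
wrist {'mtx': array([[326.71118212,   0.        , 280.08523652],
       [  0.        , 326.71118212, 203.59048885],
       [  0.        ,   0.        ,   1.        ]]), 'tool_from_camera': array([[-4.79127342e-04, -9.49800449e-01, -3.12856000e-01,
         7.89988140e-02],
       [ 9.99999872e-01, -5.05472436e-04,  3.10259508e-06,
        -7.79233107e-04],
       [-1.61086930e-04, -3.12855958e-01,  9.49800570e-01,
        -1.17280790e-01],
       [ 0.00000000e+00,  0.00000000e+00,  0.00000000e+00,
         1.00000000e+00]])}
```

View pics/top0.png

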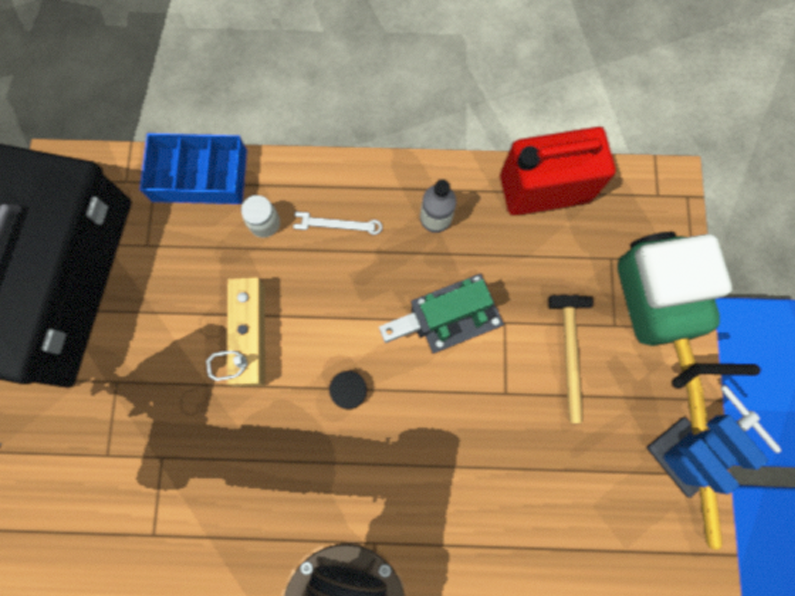

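View pics/side0.png

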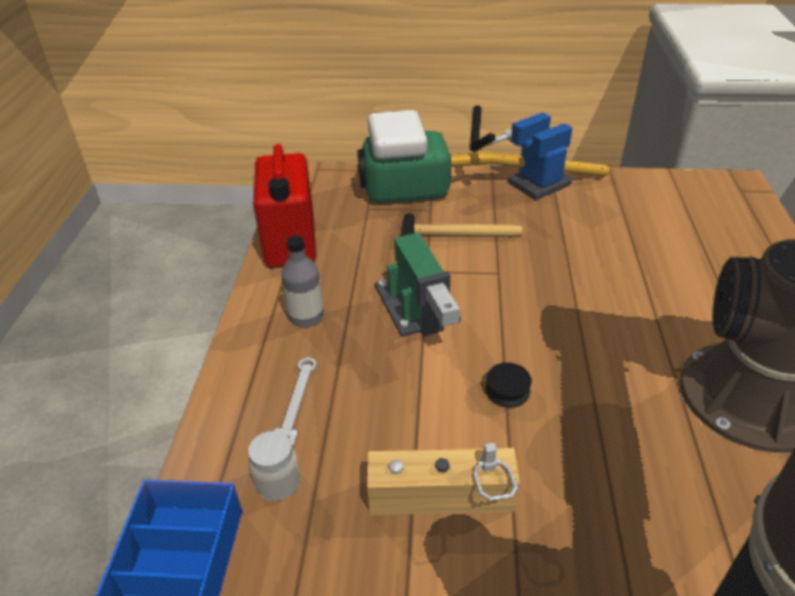

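The top view shows the linchpin head at about (240,358), with its ring out to the left (+y). The bar's free end is at (382,333). I'll enlarge both spots.

```bash
python3 - <<'E'
import cv2,numpy as np
t=cv2.imread('pics/raw_top0.png'); s=cv2.imread('pics/raw_side0.png')
def c(im,x,y,w,h,f): return cv2.resize(im[y:y+h,x:x+w],None,fx=f,fy=f,interpolation=cv2.INTER_CUBIC)
a=c(t,140,190,66,85,4); b=c(t,260,190,100,60,4); d=c(s,250,305,120,65,4)
e=c(s,260,160,80,80,4)
o=np.zeros((600,800,3),np.uint8)
for im,x,y in [(a,0,0),(b,280,0),(d,0,340),(e,480,250)]:
    h,w=im.shape[:2]; h=min(h,600-y); w=min(w,800-x); o[y:y+h,x:x+w]=im[:h,:w]
cv2.imwrite('pics/c1.png',o)
E
```

```text
(no output)
```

View pics/c1.png

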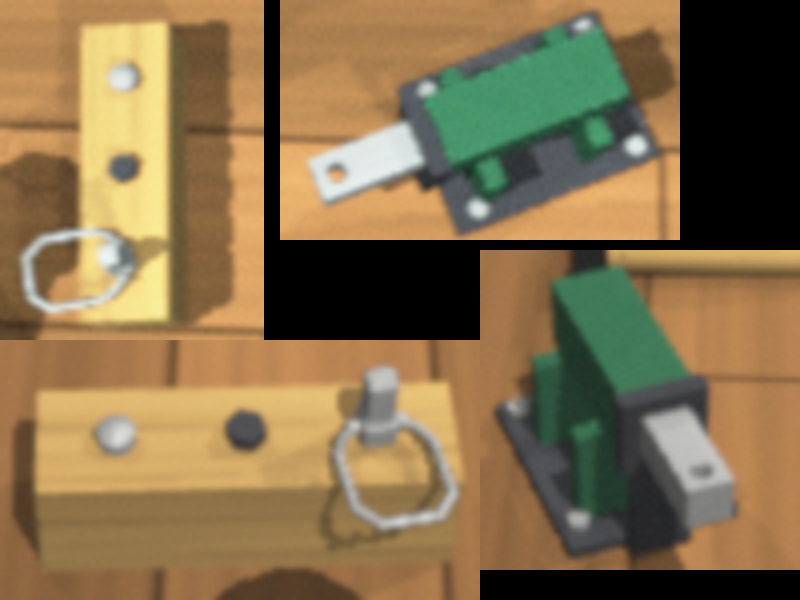

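The crops show the hole at about (337,172) in the top crop and (703,470) in the side crop. The neck top is near (108,258) in the top crop and (381,371) in the side crop.

```bash
python3 - <<'E'
from h import *
T=pose('top');S=pose('side')
ct=lambda x,y,ox,oy:((x+.5)/4-.5+ox,(y+.5)/4-.5+oy)
A=lambda x,y:ct(x,y,140,190)
B=lambda x,y:ct(x-280,y,260,190)
D=lambda x,y:ct(x,y-340,250,305)
E=lambda x,y:ct(x-480,y-250,260,160)
print('rack'); 
for q in [(82,24),(170,22),(172,320),(82,322)]: print(atz(T,*A(*q),.07).round(4))
for q in [(37,393),(450,383),(462,480),(37,494)]: print('S',atz(S,*D(*q),.07).round(4))
print('clev',atz(T,*A(123,77),.079).round(4),atz(S,*D(115,431),.079).round(4)); print('bolt',atz(T,*A(124,167),.077).round(4),atz(S,*D(246,429),.077).round(4))
print('neck',tri([ray(T,*A(108,256)),ray(S,*D(381,371))]).round(4), atz(S,*D(381,371),.116).round(4))
print('ringend T',atz(T,*A(25,275),.078).round(4),'S',atz(S,*D(405,523),.078).round(4),atz(S,*D(452,495),.078).round(4))
print('hole T',atz(T,*B(337,173),.12).round(4),'S',atz(S,*E(703,470),.12).round(4))
print('barT')
for q in [(309,162),(326,203),(408,122),(425,164)]: print(atz(T,*B(*q),.12).round(4))
print('barS')
for q in [(684,502),(733,480),(645,422),(692,408)]: print(atz(S,*E(*q),.12).round(4))
print('collar/tube top .13')
for q in [(450,165),(629,97),(603,27),(424,95)]: print(atz(T,*B(*q),.13).round(4))
E
```

```text
rack
[0.6205 0.2561 0.07  ]
[0.6237 0.1934 0.07  ]
[0.4132 0.176  0.07  ]
[0.41   0.2376 0.07  ]
S [0.6222 0.1998 0.07  ]
S [0.4115 0.1833 0.07  ]
S [0.4091 0.2413 0.07  ]
S [0.6161 0.2596 0.07  ]
clev [0.5807 0.2215 0.079 ] [0.58   0.2274 0.079 ]
bolt [0.5171 0.216  0.077 ] [0.5152 0.2216 0.077 ]
neck [0.4506 0.2124 0.1157] [0.4506 0.2126 0.116 ]
ringend T [0.4402 0.2775 0.078 ] S [0.4387 0.2721 0.078 ] [0.4155 0.2555 0.078 ]
hole T [ 0.514  -0.0716  0.12  ] S [ 0.5118 -0.0679  0.12  ]
barT
[ 0.5209 -0.0526  0.12  ]
[ 0.4936 -0.0649  0.12  ]
[ 0.5502 -0.1185  0.12  ]
[ 0.5218 -0.1304  0.12  ]
barS
[ 0.5225 -0.0391  0.12  ]
[ 0.494  -0.0597  0.12  ]
[ 0.5479 -0.1109  0.12  ]
[ 0.5194 -0.1256  0.12  ]
collar/tube top .13
[ 0.5199 -0.1466  0.13  ]
[ 0.5695 -0.2659  0.13  ]
[ 0.6174 -0.2488  0.13  ]
[ 0.5669 -0.1285  0.13  ]
```

```bash
cat >> h.py <<'E'
def plan(p,yaw=None,tilt=0):
    """tool-frame shift (mm) from current pose to world p; then turn (deg rotvec) to tool x at yaw (deg), tool down"""
    st=r.observe(); Rc=R.from_rotvec(st['tcp_rot'])
    print('pos',np.round(st['tool_pos'],4),'yaw x',np.degrees(np.arctan2(*Rc.as_matrix()[[1,0],0])).round(2),'z',Rc.as_matrix()[:,2].round(4),'F',np.round(st['force'],1),'gap',st['finger_gap'],'t',st['time_s'])
    print('shift',(1000*Rc.inv().apply(np.array(p)-st['tool_pos'])).round(1))
    if yaw is not None:
        Rt=R.from_euler('z',yaw,degrees=True)*R.from_rotvec([np.pi,0,0])*R.from_rotvec([0,np.radians(tilt),0])
        print('turn',np.degrees((Rc.inv()*Rt).as_rotvec()).round(2))
E
python3 - <<'E'
from h import *
plan([.304,.35,.255]); plan([.4506,.2125,.235],-81)
print(proj(pose('top'),[.304,.602,.255]),proj(pose('top'),[.304,.45,.255]))
for u,v in [(130,200),(50,385),(130,190)]: print(atz(pose('top'),u/1.42,v/1.42,.0).round(3),atz(pose('top'),u/1.42,v/1.42,.2).round(3))
E
```

```text
pos [0.3042 0.6021 0.2555] yaw x -26.81 z [-5.0e-04 -1.3e-03 -1.0e+00] F [ 0.3  0.6 -0.6] gap 0.08575824090039823 t 0.1
shift [113.5 225.1   0.8]
pos [0.3042 0.6021 0.2555] yaw x -26.81 z [-5.0e-04 -1.3e-03 -1.0e+00] F [ 0.3  0.6 -0.6] gap 0.08575824090039823 t 0.1
shift [306.4 281.7  20.9]
turn [ 7.000e-02 -5.000e-02  5.419e+01]
[-22.75508185 305.561589  ] [ 43.22098994 307.57186307]
[0.807 0.504 0.   ] [0.732 0.414 0.2  ]
[0.402 0.618 0.   ] [0.389 0.511 0.2  ]
[0.831 0.507 0.   ] [0.751 0.417 0.2  ]
```

Call:
{"op": "send_rows", "data": {"increments": [[[19,37.5,0],[0,0,0]],[[19,37.5,0],[0,0,0]],[[19,37.5,0],[0,0,0]],[[19,37.5,0],[0,0,0]],[[19,37.5,0],[0,0,0]],[[18.5,37.5,0],[0,0,0]],[[38.6,11.3,4],[0,0,0]],[[38.6,11.3,4],[0,0,0]],[[38.6,11.3,4],[0,0,0]],[[38.6,11.3,4],[0,0,0]],[[38.6,11.3,4],[0,0,0]],[[0,0,0],[0,0,9]],[[0,0,0],[0,0,9]],[[0,0,0],[0,0,9]],[[0,0,0],[0,0,9]],[[0,0,0],[0,0,9]],[[0,0,0],[0,0,9]],[[0,0,0],[0,0,0]],[[0,0,0],[0,0,0]]], "grip": -1}}

```text
time_s: 2.48
tool_pos: [0.4509, 0.2129, 0.2362]
tcp_rot: [2.396, -2.032, -0.0]
force: [-0.1, 0.3, 0.3]
finger_gap: 0.0851
finger_force: 0.0
```

```bash
python3 - <<'E'
from h import *
plan([.4506,.2125,.115],-81); save('wrist','w1.png',s=1.42); print(r.observe()['qpos'].round(2))
E
```

```text
pos [0.4509 0.2129 0.2362] yaw x -80.61 z [-2.e-04 -1.e-04 -1.e+00] F [-0.1  0.3  0.3] gap 0.08514208772696018 t 2.475
shift [  0.4   0.3 121.2]
turn [ 0.01 -0.01  0.39]
[ 0.84  0.08 -0.4  -0.   -1.09 -0.67]
```

View pics/w1.png

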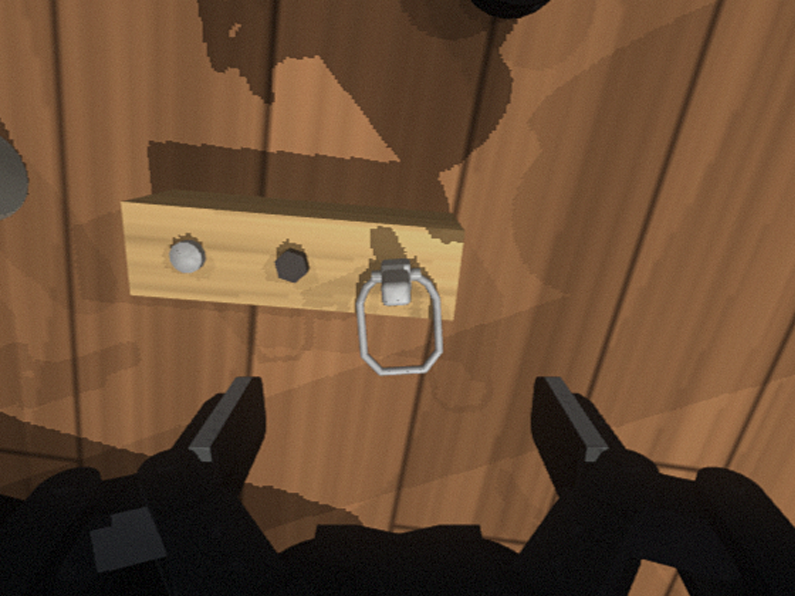

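The wrist view shows the neck's top face centred near (396,291) and the ring's far bar from (381,373) to (428,371). That makes the ring nearly straight to the tool.

```bash
python3 - <<'E'
from h import *
W=pose('wrist'); s=1.42
n=atz(W,396.5/s,291/s,.116)
a=atz(W,381/s,373/s,.078);b=atz(W,428/s,371.5/s,.078);m=(a+b)/2
l=atz(W,359/s,325/s,.078);rr=atz(W,441/s,325/s,.078)
print(n,a,b,m,np.linalg.norm(b-a),np.linalg.norm(rr-l))
d=m-n; print('ring dir from neck',np.degrees(np.arctan2(d[1],d[0])),np.hypot(d[0],d[1]))
e=a-b; print('farbar perp',np.degrees(np.arctan2(e[1],e[0]))+90)
for z,u in[(.086,262)]: print(atz(W,397/s,262/s,z))
S=pose('side'); 
st=r.observe()
plan([n[0],n[1],.115],-81)
E
```

```text
[0.45095426 0.21332567 0.116     ] [0.44987067 0.28420204 0.078     ] [0.41924331 0.27805624 0.078     ] [0.43455699 0.28112914 0.078     ] 0.031237893533623943 0.0526023366912105
ring dir from neck 103.59511784519493 0.06975802317358569
farbar perp 101.34649989893963
[0.45203123 0.20518737 0.086     ]
pos [0.451  0.213  0.2362] yaw x -80.64 z [-1.e-04 -1.e-04 -1.e+00] F [-0.4  0.4  0.5] gap 0.08547789772287781 t 2.525
shift [-4.000e-01 -1.000e-01  1.212e+02]
turn [ 0.01 -0.    0.36]
```

Call:
{"op": "send_rows", "data": {"increments": [[[0,0,20],[0,0,-2]],[[0,0,20],[0,0,0]],[[0,0,20],[0,0,0]],[[0,0,20],[0,0,0]],[[0,0,15],[0,0,0]],[[0,0,10],[0,0,0]],[[0,0,8],[0,0,0]],[[0,0,8],[0,0,0]],[[0,0,0],[0,0,0]],[[0,0,0],[0,0,0]]]}}

```text
time_s: 3.78
tool_pos: [0.4512, 0.2132, 0.1156]
tcp_rot: [-2.427, 1.994, -0.0]
force: [0.0, 0.3, -0.2]
finger_gap: 0.0852
finger_force: 0.0
```

Call:
{"op": "send_rows", "data": {"increments": [[[0,0,0],[0,0,0]],[[0,0,0],[0,0,0]],[[0,0,0],[0,0,0]],[[0,0,0],[0,0,0]],[[0,0,0],[0,0,0]],[[0,0,0],[0,0,0]],[[0,0,0],[0,0,0]],[[0,0,0],[0,0,0]]], "grip": 1, "grip_force": 50}}

```text
time_s: 4.78
tool_pos: [0.4511, 0.2131, 0.1155]
tcp_rot: [-2.427, 1.994, -0.0]
force: [-1.4, -0.4, 3.9]
finger_gap: 0.015
finger_force: 49.3
```

Call:
{"op": "send_rows", "data": {"increments": [[[0,0,-5],[0,0,0]],[[0,0,-12],[0,0,0]],[[0,0,-20],[0,0,0]],[[0,0,-20],[0,0,0]],[[0,0,-20],[0,0,0]],[[0,0,-20],[0,0,0]],[[0,0,-20],[0,0,0]],[[0,0,-18],[0,0,0]],[[0,0,0],[0,0,0]],[[0,0,0],[0,0,0]]]}}

```text
time_s: 6.02
tool_pos: [0.4505, 0.2126, 0.2498]
tcp_rot: [2.427, -1.994, -0.001]
force: [-0.9, -0.0, -1.4]
finger_gap: 0.0152
finger_force: 49.1
```

```bash
python3 - <<'E'
from h import *
plan([.513,-.070,.25],-67)
S=pose('side'); p=np.array(r.observe()['tool_pos']); print('side px neckpt',proj(S,p-[0,0,.009]),'tip',proj(S,p-[0,0,.0935]))
save('wrist','w2.png'); save('side','s2.png')
w=cv2.imread('pics/raw_w2.png')[150:420,120:440]; s=cv2.imread('pics/raw_s2.png')
u,v=proj(S,p-[0,0,.04]).astype(int); print(u,v)
c=s[max(v-60,0):v+75,max(u-60,0):u+60]
o=np.zeros((540,800,3),np.uint8); a=cv2.resize(w,None,fx=1.4,fy=2*.7); b=cv2.resize(c,None,fx=2.9,fy=2.9,interpolation=cv2.INTER_CUBIC)
o[:a.shape[0],:a.shape[1]]=a; o[:b.shape[0],450:450+b.shape[1]]=b[:540,:350]
cv2.imwrite('pics/c2.png',o); print('crop origin',max(u-60,0),max(v-60,0))
E
```

```text
pos [0.4505 0.2126 0.2498] yaw x -78.82 z [-8.e-04 -3.e-04 -1.e+00] F [-0.9 -0.  -1.4] gap 0.01518892858430422 t 6.025
shift [ 2.894e+02 -6.400e+00 -2.000e-01]
turn [  0.05  -0.   -11.82]
side px neckpt [349.57035577 268.93985313] tip [346.32517769 299.225827  ]
348 280
crop origin 288 220
```

View pics/c2.png

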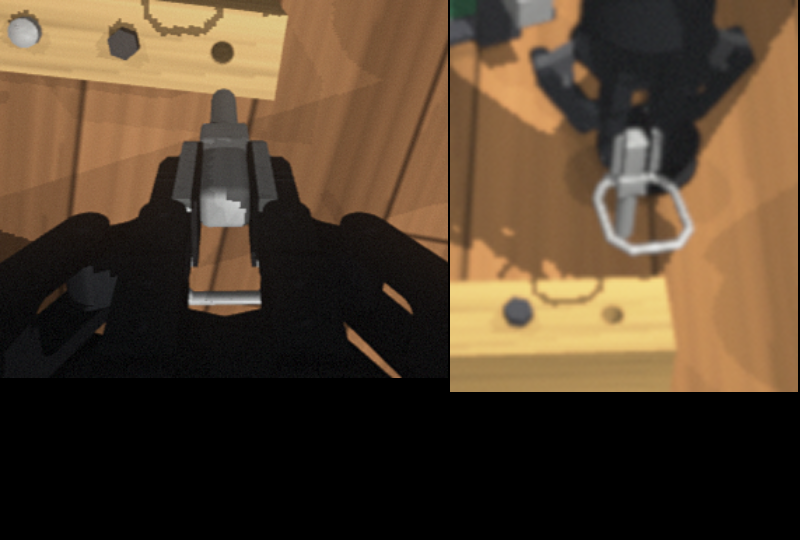

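The pin hangs straight in the hand. In the wrist crop the shank end is at (224,91), the shoulder's edge at y≈124 and the ring's far bar runs 188–262.

```bash
python3 - <<'E'
from h import *
m=cams.camera_model('wrist');K=np.array(m['mtx']);T=np.linalg.inv(np.array(m['tool_from_camera']))
def pw(x):
    c=K@(T@np.r_[x,1])[:3]; c=c[:2]/c[2]; return ((c-[120,150])*1.4).round(1)
for n,x in dict(tip=[.0045,0,.0935],tip0=[-.0045,0,.0935],sh=[.009,0,.0455],shl=[.009,-.009,.0455],headtop=[.009,0,.0295],necktop=[-.007,0,-.0005],necktopf=[.007,0,-.0005],far=[-.062,0,.0375],farL=[-.062,-.014,.0375],farR=[-.062,.014,.0375]).items(): print(n,pw(np.array(x)))
E
```

```text
tip [223.1  84.7]
tip0 [223.1 101.9]
sh [222.9 115.1]
shl [199.5 115.1]
headtop [222.8 133.1]
necktop [222.6 224.6]
necktopf [222.6 183.9]
far [223.  279.5]
farL [189.5 279.6]
farR [256.6 279.5]
```

Call:
{"op": "send_rows", "data": {"increments": [[[20,-0.8,0],[0,0,0]],[[36,-0.8,0],[0,0,0]],[[36,-0.8,0],[0,0,0]],[[36,-0.8,0],[0,0,0]],[[36,-0.8,0],[0,0,0]],[[36,-0.8,0],[0,0,0]],[[36,-0.8,0],[0,0,0]],[[33,-0.8,0],[0,0,0]],[[20,0,0],[0,0,0]],[[0,0,0],[0,0,-6]],[[0,0,0],[0,0,-6]],[[0,0,6],[0,0,0]],[[0,0,6],[0,0,0]],[[0,0,0],[0,0,0]],[[0,0,0],[0,0,0]],[[0,0,0],[0,0,0]]]}}

```text
time_s: 8.12
tool_pos: [0.5136, -0.0692, 0.2385]
tcp_rot: [-2.622, 1.729, -0.0]
force: [0.3, -0.0, -1.4]
finger_gap: 0.0149
finger_force: 49.0
```

```bash
python3 - <<'E'
from h import *
plan([.513,-.070,.238],-67); print(r.observe()['qpos'].round(2))
save('wrist','w3.png',(170,120,390,285),3.6)
E
```

```text
pos [ 0.5136 -0.0692  0.2385] yaw x -66.81 z [ 4.e-04  0.e+00 -1.e+00] F [ 0.3 -0.  -1.4] gap 0.014924840592996503 t 8.125
shift [0.6 0.8 0.5]
turn [-0.02 -0.01  0.19]
[ 0.25  0.11 -0.36  0.   -1.1   0.16]
```

View pics/w3.png

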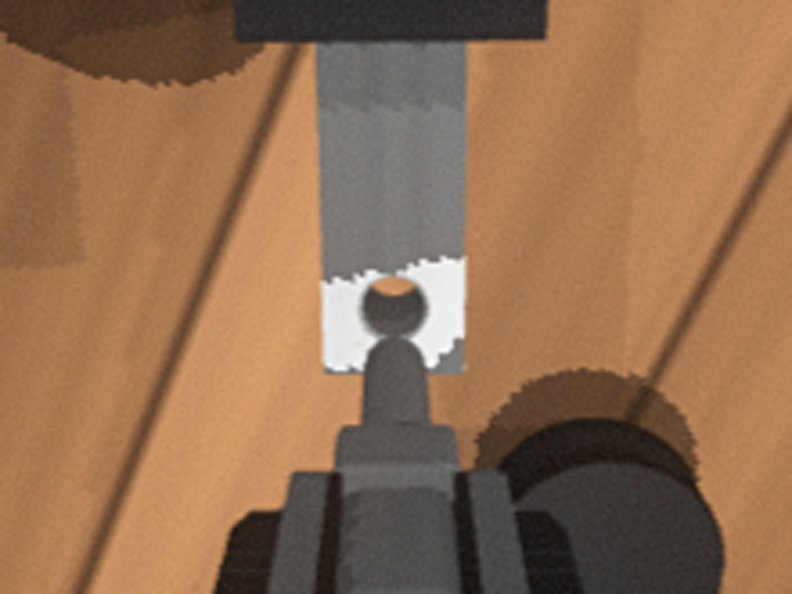

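The hole's rim is centred at (394.5,307). The shank end's front rim is at (397,336), and the shoulder's front edge is at y=425 from x=337 to 458.

```bash
python3 - <<'E'
from h import *
m=cams.camera_model('wrist');K=np.array(m['mtx']);T=np.array(m['tool_from_camera'])
def at(u,v,z):
    u=(u+.5)/3.6-.5+170; v=(v+.5)/3.6-.5+120
    d=T[:3,:3]@np.linalg.solve(K,[u,v,1.]); p=T[:3,3]; return (1000*(p+d*(z-p[2])/d[2])).round(2)
print('hole',at(394.5,307,.1185),at(361,307,.1185),at(428,307,.1185),at(394.5,273,.1185),at(394.5,340,.1185))
print('tip front rim',at(397,336,.0935),'shoulder front edge',at(337,425,.0455),at(458,425,.0455))
print('tip front (if 4mm lower/higher)',at(397,336,.0975),at(397,336,.0895))
print('head top front edge',at(340,464,.0295),at(454,464,.0295))
print('bar end',at(325,372,.1185),at(465,372,.1185),'collar front bottom',at(390,42,.105))
print('bar edges',at(318,50,.1185),at(466,50,.1185))
E
```

```text
hole [ 1.100e-01 -4.200e-01  1.185e+02] [  0.12  -7.5  118.5 ] [1.100e-01 6.660e+00 1.185e+02] [  7.61  -0.41 118.5 ] [ -7.31  -0.43 118.5 ]
tip front rim [ 2.63  0.11 93.5 ] shoulder front edge [ 5.7  -8.95 45.5 ] [ 5.69  9.3  45.5 ]
tip front (if 4mm lower/higher) [ 1.18  0.11 97.5 ] [ 4.07  0.11 89.5 ]
head top front edge [ 7.03 -7.74 29.5 ] [ 7.02  7.94 29.5 ]
bar end [-14.63 -15.4  118.5 ] [-14.65  14.74 118.5 ] collar front bottom [ 56.42  -1.16 105.  ]
bar edges [ 53.53 -15.43 118.5 ] [ 53.51  13.75 118.5 ]
```

Call:
{"op": "send_rows", "data": {"increments": [[[1.2,-0.3,5],[0,0,0]],[[1.1,-0.2,7],[0,0,0]],[[0,0,7],[0,0,0]],[[0,0,2],[0,0,0]],[[0,0,1],[0,0,0]],[[0,0,1],[0,0,0]],[[0,0,0.5],[0,0,0]],[[0,0,0.5],[0,0,0]],[[0,0,0.5],[0,0,0]],[[0,0,0.5],[0,0,0]],[[0,0,0],[0,0,0]]]}}

```text
time_s: 9.55
tool_pos: [0.5147, -0.0712, 0.2133]
tcp_rot: [2.623, -1.729, -0.0]
force: [0.2, 0.1, -1.0]
finger_gap: 0.0148
finger_force: 49.0
```

Call:
{"op": "send_rows", "data": {"increments": [[[0,0,0.5],[0,0,0]],[[0,0,0.5],[0,0,0]],[[0,0,0.5],[0,0,0]],[[0,0,0.5],[0,0,0]]]}}

```text
time_s: 10.05
tool_pos: [0.5148, -0.0712, 0.2113]
tcp_rot: [-2.623, 1.729, -0.0]
force: [0.6, 0.8, -1.3]
finger_gap: 0.0148
finger_force: 49.0
```

Call:
{"op": "send_rows", "data": {"increments": [[[0,0,0.7],[0,0,0]],[[0,0,0.7],[0,0,0]],[[0,0,0.7],[0,0,0]],[[0,0,0.7],[0,0,0]],[[0,0,0.7],[0,0,0]],[[0,0,0],[0,0,0]]]}}

```text
time_s: 10.8
tool_pos: [0.5147, -0.0712, 0.2077]
tcp_rot: [2.623, -1.729, -0.0]
force: [0.2, -0.1, -1.8]
finger_gap: 0.0152
finger_force: 49.0
```

Call:
{"op": "send_rows", "data": {"increments": [[[0,0,1],[0,0,0]],[[0,0,1],[0,0,0]],[[0,0,1],[0,0,0]],[[0,0,1],[0,0,0]]]}}

```text
time_s: 11.3
tool_pos: [0.5148, -0.0712, 0.2037]
tcp_rot: [-2.623, 1.73, 0.0]
force: [0.3, 0.1, -2.0]
finger_gap: 0.0152
finger_force: 49.0
```

Call:
{"op": "send_rows", "data": {"increments": [[[0,0,1.5],[0,0,0]],[[0,0,1.5],[0,0,0]],[[0,0,1.5],[0,0,0]],[[0,0,1.5],[0,0,0]],[[0,0,1.5],[0,0,0]],[[0,0,1.5],[0,0,0]]]}}

```text
time_s: 12.05
tool_pos: [0.5148, -0.0712, 0.1947]
tcp_rot: [2.623, -1.729, 0.0]
force: [0.2, 0.4, -1.9]
finger_gap: 0.0152
finger_force: 49.0
```

Call:
{"op": "send_rows", "data": {"increments": [[[0,0,2],[0,0,0]],[[0,0,2],[0,0,0]],[[0,0,2],[0,0,0]],[[0,0,2],[0,0,0]],[[0,0,2],[0,0,0]],[[0,0,2],[0,0,0]]]}}

```text
time_s: 12.8
tool_pos: [0.5148, -0.0712, 0.1827]
tcp_rot: [-2.623, 1.729, -0.0]
force: [1.2, 0.5, -1.9]
finger_gap: 0.0149
finger_force: 49.0
```

Call:
{"op": "send_rows", "data": {"increments": [[[0,0,2],[0,0,0]],[[0,0,2],[0,0,0]],[[0,0,2],[0,0,0]],[[0,0,2],[0,0,0]],[[0,0,2],[0,0,0]],[[0,0,2],[0,0,0]],[[0,0,1],[0,0,0]],[[0,0,1],[0,0,0]]]}}

```text
time_s: 13.8
tool_pos: [0.5148, -0.0712, 0.1688]
tcp_rot: [-2.623, 1.729, -0.0]
force: [-0.6, 0.2, -1.3]
finger_gap: 0.0152
finger_force: 49.0
```

Expected home is TCP z ≈ 0.1655. I'll creep the last bit and stop on contact.

Call:
{"op": "send_rows", "data": {"increments": [[[0,0,0.5],[0,0,0]],[[0,0,0.5],[0,0,0]],[[0,0,0.5],[0,0,0]],[[0,0,0.5],[0,0,0]],[[0,0,0.3],[0,0,0]],[[0,0,0],[0,0,0]]]}}

```text
time_s: 14.55
tool_pos: [0.5148, -0.0712, 0.1665]
tcp_rot: [2.623, -1.729, -0.0]
force: [-0.5, 0.4, -0.8]
finger_gap: 0.0149
finger_force: 49.0
```

Call:
{"op": "send_rows", "data": {"increments": [[[0,0,0.3],[0,0,0]],[[0,0,0.3],[0,0,0]],[[0,0,0],[0,0,0]]]}}

```text
time_s: 14.92
tool_pos: [0.5148, -0.0712, 0.1659]
tcp_rot: [2.623, -1.729, -0.0]
force: [-0.4, -0.1, -1.3]
finger_gap: 0.015
finger_force: 49.0
```

Call:
{"op": "send_rows", "data": {"increments": [[[0,0,0.3],[0,0,0]],[[0,0,0.3],[0,0,0]],[[0,0,0],[0,0,0]]]}}

```text
time_s: 15.3
tool_pos: [0.5148, -0.0712, 0.1655]
tcp_rot: [-2.623, 1.729, -0.0]
force: [-1.8, -1.1, 0.1]
finger_gap: 0.0149
finger_force: 49.4
```

Call:
{"op": "send_rows", "data": {"increments": [[[0,0,0.3],[0,0,0]],[[0,0,0],[0,0,0]]]}}

```text
time_s: 15.55
tool_pos: [0.5149, -0.0712, 0.1655]
tcp_rot: [-2.623, 1.729, -0.001]
force: [-2.3, 0.4, 5.1]
finger_gap: 0.0149
finger_force: 50.0
```

Call:
{"op": "send_rows", "data": {"increments": [[[0,0,0],[0,0,0]],[[0,0,0],[0,0,0]],[[0,0,0],[0,0,0]],[[0,0,0],[0,0,0]],[[0,0,-10],[0,0,0]],[[0,0,-20],[0,0,0]],[[0,0,-30],[0,0,0]],[[0,0,-30],[0,0,0]],[[-20,0,0],[0,0,0]],[[-30,0,0],[0,0,0]],[[-30,0,0],[0,0,0]],[[0,0,0],[0,0,0]],[[0,0,0],[0,0,0]]], "grip": -1}}

```text
time_s: 17.18
tool_pos: [0.4835, 0.0024, 0.2556]
tcp_rot: [-2.623, 1.728, -0.001]
force: [0.1, -0.1, 0.4]
finger_gap: 0.0853
finger_force: 0.0
```

```bash
python3 - <<'E'
from h import *
plan([.513,-.070,.25],-67); print(r.observe()['qpos'].round(2))
S=pose('side'); u,v=proj(S,[.505,-.05,.13]); print(u,v)
u,v=int(u),int(v); save('wrist','w4.png'); save('side','s4.png')
w=cv2.imread('pics/raw_w4.png')[40:300,150:400]; s=cv2.imread('pics/raw_s4.png')[v-45:v+45,u-40:u+40]
o=np.zeros((600,800,3),np.uint8); a=cv2.resize(w,None,fx=1.7,fy=1.7,interpolation=cv2.INTER_CUBIC); b=cv2.resize(s,None,fx=4.5,fy=4.5,interpolation=cv2.INTER_CUBIC)
o[:a.shape[0],:a.shape[1]]=a; o[:b.shape[0],430:430+b.shape[1]]=b
cv2.imwrite('pics/c4.png',o); print('side crop origin',u-40,v-45)
E
```

```text
pos [0.4835 0.0024 0.2556] yaw x -66.76 z [ 8.e-04  1.e-04 -1.e+00] F [ 0.1 -0.1  0.4] gap 0.08534370145640562 t 17.175
shift [78.1  1.4  5.6]
turn [-0.05 -0.01  0.24]
[ 0.41  0.04 -0.4   0.   -1.13 -0.01]
318.29471903456357 216.5502894175426
side crop origin 278 171
```

View pics/c4.png

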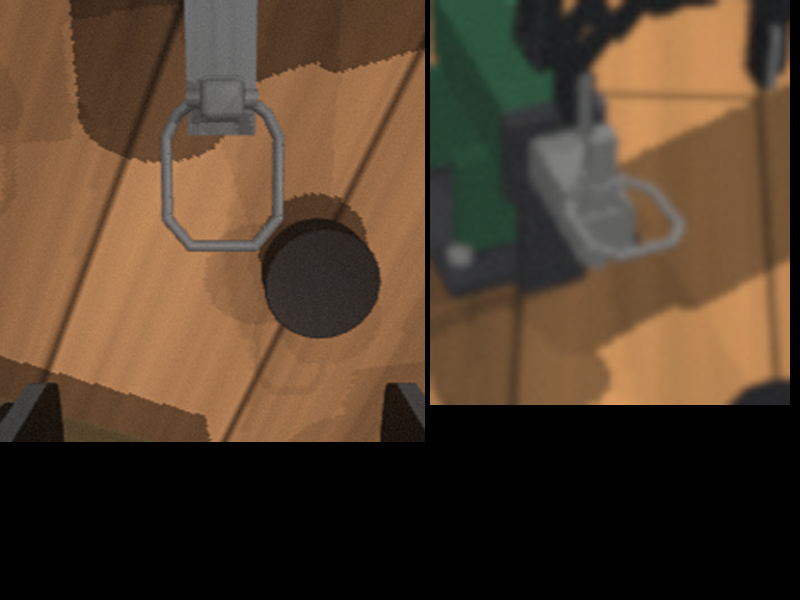

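The wrist crop shows the ring squarely over the bar's end: far bar at (188–258,246), head at (222,98). I'll compare that with a model to get the ring's open tilt.

```bash
python3 - <<'E'
from h import *
st=r.observe(); W=pose('wrist',st); S=pose('side')
d=np.array([np.cos(np.radians(113.2)),np.sin(np.radians(113.2)),0]); y=np.array([d[1],-d[0],0]); up=np.array([0,0,1])
T=np.array([.5149,-.0712,0]); R0=T+d*.0022  # pin axis
for t in (0,10,-10):
    c,s=np.cos(np.radians(t)),np.sin(np.radians(t))
    H=R0+up*.128
    def pt(l,w): return H+(d*c+up*s)*l+y*w
    print(t)
    for n,l,w in [('mid',.062,0),('L',.062,.014),('R',.062,-.014),('sideL',.03,.024),('sideR',.03,-.024)]:
        a=((proj(W,pt(l,w))-[150,40])*1.7).round(0); b=((proj(S,pt(l,w))-[278,171])*4.5).round(0)+[430,0]
        print(n,a,b)
print('necktop',((proj(W,R0+up*.166)-[150,40])*1.7).round(0),((proj(S,R0+up*.166)-[278,171])*4.5).round(0)+[430,0])
E
```

```text
0
mid [221. 242.] [641. 258.]
L [190. 242.] [615. 265.]
R [251. 242.] [666. 252.]
sideL [165. 171.] [573. 230.]
sideR [276. 171.] [659. 208.]
10
mid [221. 247.] [641. 241.]
L [188. 247.] [615. 248.]
R [253. 246.] [667. 235.]
sideL [164. 172.] [573. 222.]
sideR [277. 172.] [659. 200.]
-10
mid [221. 235.] [639. 273.]
L [191. 235.] [614. 279.]
R [250. 235.] [665. 266.]
sideL [166. 169.] [573. 237.]
sideR [274. 169.] [658. 215.]
necktop [220.  99.] [596. 128.]
```

Call:
{"op": "send_rows", "data": {"increments": [[[0,0,0],[0,8,0]],[[0,0,0],[0,8,0]],[[0,0,0],[0,8,0]],[[0,0,0],[0,8,0]],[[0,0,0],[0,8,0]],[[0,0,0],[0,0,0]],[[0,0,0],[0,0,0]],[[0,0,0],[0,0,0]],[[0,0,0],[0,0,0]],[[0,0,0],[0,0,0]]], "grip": 1, "grip_force": 20}}

```text
time_s: 18.52
tool_pos: [0.4834, 0.0021, 0.2552]
tcp_rot: [2.207, -1.457, 0.803]
force: [0.0, -0.2, -0.2]
finger_gap: 0.0002
finger_force: 0.0
```

```bash
cat >> h.py <<'E'
d=np.array([np.cos(np.radians(113.2)),np.sin(np.radians(113.2)),0]); R0=np.array([.5140,-.0692,0])
def tipoz(st):
    M=R.from_rotvec(st['tcp_rot']).as_matrix(); t=np.array(st['tool_pos'])+M[:,2]*.025-R0
    y=np.cross([0,0,1],d); return M,np.array([t@d,t@y,t[2]])*1000
def topoint(o,z):
    st=r.observe(); M,t=tipoz(st); w=R0+d*o/1000+np.array([0,0,z/1000]); tip=np.array(st['tool_pos'])+M[:,2]*.025
    return (M.T@(w-tip)*1000).round(1)
E
python3 - <<'E'
from h import *
plan([.4803,.0095,.1647],-67+.2,40)
st=r.observe(); print(st['qpos'].round(2), tipoz(st)[1].round(1))
a=np.array([-np.sin(np.radians(40)),-np.cos(np.radians(40))])
prev=None
M=tipoz(st)[0]
for th in [None,-.12,.1,.3,.5,.7,.9,1.05,1.15,1.25]:
    t=-.12 if th is None else th
    B=np.array([62*np.cos(t),128-62*np.sin(t)])-(12.5 if th is None else 2.5)*a
    if prev is None: print('first',topoint(*B),B.round(1))
    else:
        w=d*(B-prev)[0]+np.array([0,0,(B-prev)[1]]); print(th,B.round(1),(M.T@w).round(1))
    prev=B
E
```

```text
pos [0.4834 0.0021 0.2552] yaw x -66.88 z [ 0.2531 -0.5903 -0.7665] F [ 0.  -0.2 -0.2] gap 0.00016493154857811452 t 18.525
shift [-64.3  -0.   64.3]
turn [-0.    0.04 -0.06]
[ 0.82  0.05 -0.83  0.71 -1.13 -0.87] [6.160e+01 1.000e-01 2.361e+02]
first [-64.7  -0.   64.7] [ 69.6 145. ]
-0.12 [ 63.2 137.3] [ 0.  0. 10.]
0.1 [ 63.3 123.7] [-8.8  0.  10.3]
0.3 [ 60.8 111.6] [-5.9  0.  10.9]
0.5 [ 56.  100.2] [-3.6  0.  11.8]
0.7 [49. 90.] [-1.2  0.  12.3]
0.9 [40.1 81.3] [ 1.3 -0.  12.3]
1.05 [32.5 76.1] [ 2.5 -0.   8.9]
1.15 [26.9 73.3] [ 2.4 -0.   5.7]
1.25 [21.2 71.1] [ 3.  -0.   5.4]
```

Call:
{"op": "send_rows", "data": {"increments": [[[-10,0,10],[0,0,0]],[[-15,0,15],[0,0,0]],[[-15,0,15],[0,0,0]],[[-12.7,0,12.7],[0,0,0]],[[-8,0,8],[0,0,0]],[[-4,0,4],[0,0,0]],[[0,0,5],[0,0,0]],[[0,0,5],[0,0,0]],[[-4.4,0,5.1],[0,0,0]],[[-4.4,0,5.2],[0,0,0]],[[-3,0,5.4],[0,0,0]],[[-2.9,0,5.5],[0,0,0]],[[0,0,0],[0,0,0]]]}}

```text
time_s: 20.15
tool_pos: [0.4834, 0.0013, 0.13]
tcp_rot: [2.206, -1.454, 0.802]
force: [-0.5, 3.1, 0.0]
finger_gap: -0.0005
finger_force: 1.2
```

```bash
python3 - <<'E'
from h import *
st=r.observe(); print(tipoz(st)[1].round(1),st['force'].round(1),st['ft_torque'].round(2)); S=pose('side'); save('wrist','w5.png'); save('side','s5.png')
w=cv2.imread('pics/raw_w5.png'); s=cv2.imread('pics/raw_s5.png')[141:261,258:378]
o=np.zeros((540,800,3),np.uint8); a=cv2.resize(w,(400,300)); b=cv2.resize(s,None,fx=3.3,fy=3.3,interpolation=cv2.INTER_CUBIC)
o[:300,:400]=a; o[:396,402:798]=b
cv2.imwrite('pics/c5.png',o)
E
```

```text
[ 60.8   0.4 110.8] [-0.5  3.1  0. ] [2.52 1.03 0.06]
```

View pics/c5.png

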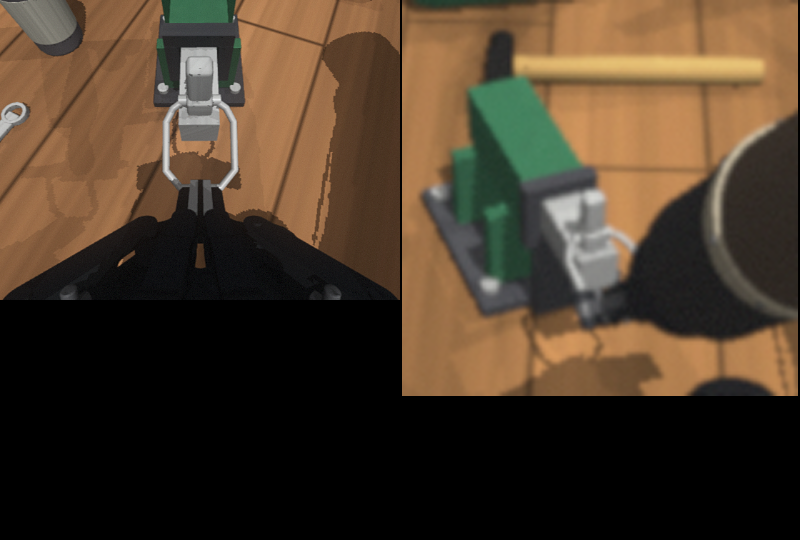

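The fingertips are on the ring's far bar, at about (203,185) in the wrist view, and the ring is bending down. I'll check its angle numerically.

```bash
python3 - <<'E'
from h import *
W=pose('wrist'); y=np.array([d[1],-d[0],0]);st=r.observe();M,_=tipoz(st)
print('tip centre, inner edge',[ (proj(W,np.array(st['tool_pos'])+M@np.array([x,0,.025]))/1.4).round(0) for x in (0,.011,-.011)])
for th in (0,.1,.2,.3,.4,.5,.6):
    B=R0+d*.062*np.cos(th)+np.array([0,0,.128-.062*np.sin(th)]); q=R0+d*.035*np.cos(th)+np.array([0,0,.128-.035*np.sin(th)])
    print(th,(proj(W,B)/1.4).round(0),(proj(W,B+y*.014)/1.4).round(0),(proj(W,B-y*.014)/1.4).round(0),'side',(proj(W,q+y*.024)/1.4).round(0),(proj(W,q-y*.024)/1.4).round(0))
w=cv2.imread('pics/raw_w5.png')[180:300,210:350]; cv2.imwrite('pics/c6.png',cv2.resize(w,None,fx=5,fy=5,interpolation=cv2.INTER_CUBIC))
E
```

```text
tip centre, inner edge [array([200., 189.]), array([200., 175.]), array([200., 203.])]
0 [199. 186.] [177. 186.] [222. 186.] side [163. 145.] [236. 145.]
0.1 [199. 187.] [178. 187.] [221. 187.] side [164. 147.] [235. 147.]
0.2 [199. 188.] [179. 188.] [220. 188.] side [165. 148.] [234. 148.]
0.3 [199. 187.] [179. 187.] [220. 187.] side [166. 149.] [233. 149.]
0.4 [199. 186.] [180. 186.] [219. 186.] side [166. 149.] [233. 149.]
0.5 [200. 184.] [181. 184.] [218. 184.] side [167. 148.] [232. 148.]
0.6 [200. 181.] [181. 181.] [218. 181.] side [168. 148.] [231. 148.]
```

View pics/c6.png

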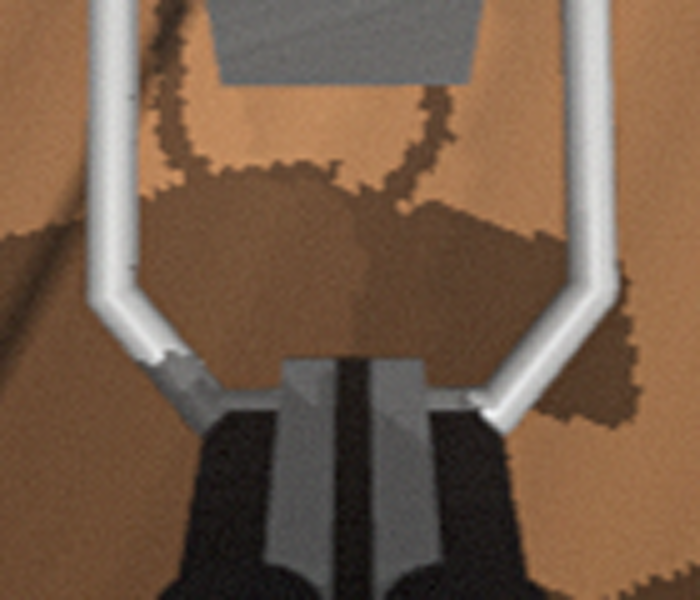

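Call:
{"op": "send_rows", "data": {"increments": [[[2,0,0],[0,0,0]],[[1.5,0,0],[0,0,0]],[[-1.2,0,3.9],[0,0,0]],[[-1.2,0,3.9],[0,0,0]],[[-1.2,0,3.9],[0,0,0]],[[0,0,0],[0,0,0]]]}}

```text
time_s: 21.0
tool_pos: [0.4885, -0.004, 0.1229]
tcp_rot: [2.204, -1.456, 0.798]
force: [-0.8, 1.9, 1.1]
finger_gap: -0.0002
finger_force: 0.8
```

```bash
python3 - <<'E'
from h import *
st=r.observe(); print(tipoz(st)[1].round(1),st['force'].round(1),'F out,up',(st['force']@d).round(1))
E
```

```text
[ 53.9  -2.1 103.7] [-0.8  1.9  1.1] F out,up 2.1
```

Call:
{"op": "send_rows", "data": {"increments": [[[0,0,0],[0,0,0]],[[0,0,0],[0,0,0]]]}}

```text
time_s: 21.25
tool_pos: [0.4885, -0.0037, 0.1233]
tcp_rot: [2.204, -1.456, 0.799]
force: [-0.9, 1.0, 1.2]
finger_gap: 0.0003
finger_force: 0.7
```

```bash
python3 - <<'E'
from h import *
st=r.observe(); print(tipoz(st)[1].round(1),st['force'].round(1),'F out',(st['force']@d).round(1),st['ft_torque'].round(2),st['qpos'].round(3),st['joint_torque'].round(1),st['joint_vel'].round(3)); plan([.48,0,.1],-66.8,40)
save('wrist','w6.png'); save('side','s6.png')
w=cv2.imread('pics/raw_w6.png')[100:320,170:410]; s=cv2.imread('pics/raw_s6.png')[161:281,248:378]
o=np.zeros((540,800,3),np.uint8); a=cv2.resize(w,None,fx=1.7,fy=1.7,interpolation=cv2.INTER_CUBIC); b=cv2.resize(s,None,fx=3,fy=3,interpolation=cv2.INTER_CUBIC)
o[:374,:408]=a; o[:360,410:800]=b
cv2.imwrite('pics/c7.png',o)
E
```

```text
[ 54.1  -2.3 104.1] [-0.9  1.   1.2] F out 1.2 [ 2.03  0.99 -0.08] [ 0.713  0.241 -1.017  0.964 -0.839 -1.162] [ -0.5 -34.1  14.5   1.8  -2.    0. ] [ 0.002 -0.003 -0.001 -0.002 -0.    -0.   ]
pos [ 0.4885 -0.0037  0.1233] yaw x -66.81 z [ 0.2493 -0.5919 -0.7665] F [-0.9  1.   1.2] gap 0.0002934628067605809 t 21.25
shift [-20.2   6.3  13.5]
turn [ 0.23  0.04 -0.01]
```

Joint 3 sits near its range limit (−1.017 of −1.02) at this tilt. I'll reduce the tilt about the fingertip to about 22°.

Call:
{"op": "send_rows", "data": {"increments": [[[2.6,0,0],[0,-6,0]],[[2.6,0,0],[0,-6,0]],[[2.6,0,0],[0,-6,0]],[[0,0,0],[0,0,0]]]}}

```text
time_s: 21.85
tool_pos: [0.4919, -0.0096, 0.1285]
tcp_rot: [2.413, -1.599, 0.466]
force: [-0.1, 2.0, 1.9]
finger_gap: 0.0001
finger_force: 0.8
```

```bash
python3 - <<'E'
from h import *
st=r.observe(); M,t=tipoz(st); print(t.round(1),st['force'].round(1),'F out',(st['force']@d).round(1),st['qpos'].round(3)); plan([.48,0,.1],-66.8,22)
a=np.array([M[:,2]@d,M[2,2]]); a/=np.linalg.norm(a); print(a)
for th in [.4,.5,.6,.7,.85,1.0,1.1,1.2]:
    B=np.array([62*np.cos(th),128-62*np.sin(th)])-2.5*a; print(th,B.round(1),topoint(*B))
E
```

```text
[ 54.2  -3.1 105.3] [-0.1  2.   1.9] F out 1.9 [ 0.602  0.158 -0.868  0.59  -0.715 -0.685]
pos [ 0.4919 -0.0096  0.1285] yaw x -67.07 z [ 0.1452 -0.343  -0.9281] F [-0.1  2.   1.9] gap 9.853641428905897e-05 t 21.85
shift [-23.1   7.2  21.5]
turn [ 0.1   0.13 -0.25]
[-0.37244683 -0.92805353]
0.4 [ 58.  106.2] [-3.2  3.1 -2.2]
0.5 [ 55.3 100.6] [-2.8  3.1  4. ]
0.6 [52.1 95.3] [-1.7  3.1 10.1]
0.7 [48.4 90.4] [-0.1  3.1 16.1]
0.85 [41.9 83.7] [ 3.5  3.  24.6]
1.0 [34.4 78.1] [ 8.3  3.  32.6]
1.1 [29.1 75.1] [12.1  3.  37.5]
1.2 [23.4 72.5] [16.4  3.  41.9]
```

Call:
{"op": "send_rows", "data": {"increments": [[[0,0.8,4],[0,0,0]],[[0.2,0.8,4],[0,0,0]],[[0.4,0.8,4],[0,0,0]],[[0.4,0.7,4],[0,0,0]],[[1.2,0,3.4],[0,0,0]],[[1.5,0,3.4],[0,0,0]],[[0,0,0],[0,0,0]]]}}

```text
time_s: 22.72
tool_pos: [0.4928, -0.022, 0.1075]
tcp_rot: [2.412, -1.594, 0.465]
force: [0.5, 0.2, -0.2]
finger_gap: 0.0004
finger_force: 0.1
```

```bash
python3 - <<'E'
from h import *
st=r.observe(); M,t=tipoz(st); print(t.round(1),st['force'].round(1),'F out',(st['force']@d).round(1),st['qpos'].round(3),st['time_s'])
a=np.array([M[:,2]@d,M[2,2]]); a/=np.linalg.norm(a); print(a)
for th in [.85,1.0,1.1,1.2]:
    B=np.array([62*np.cos(th),128-62*np.sin(th)])-2.5*a; print(th,B.round(1),topoint(*B))
E
```

```text
[42.4  1.1 84.3] [ 0.5  0.2 -0.2] F out 0.0 [ 0.559  0.187 -0.911  0.657 -0.648 -0.721] 22.725
[-0.37370718 -0.92754673]
0.85 [41.9 83.7] [ 0.3 -1.1  0.7]
1.0 [34.4 78.1] [ 5.1 -1.1  8.7]
1.1 [29.1 75.1] [ 8.9 -1.1 13.5]
1.2 [23.4 72.5] [13.2 -1.2 18. ]
```

Call:
{"op": "send_rows", "data": {"increments": [[[1.5,-1,3],[0,0,0]],[[1.6,0,3],[0,0,0]],[[2,0,3],[0,0,0]],[[2,0,2.5],[0,0,0]],[[2,0,2.5],[0,0,0]],[[0,0,0],[0,0,0]]]}}

```text
time_s: 23.48
tool_pos: [0.4991, -0.0342, 0.0981]
tcp_rot: [2.412, -1.594, 0.465]
force: [-0.6, -0.4, 0.1]
finger_gap: 0.0001
finger_force: 0.0
```

```bash
python3 - <<'E'
from h import *
st=r.observe(); M,t=tipoz(st); print(t.round(1),st['force'].round(1),'F out',(st['force']@d).round(1),st['qpos'].round(3),st['time_s'])
W=pose('wrist'); S=pose('side'); y=np.array([d[1],-d[0],0])
for th in (-.12,.9,1.1,1.7):
    B=R0+d*.062*np.cos(th)+np.array([0,0,.128-.062*np.sin(th)]); q=R0+d*.035*np.cos(th)+np.array([0,0,.128-.035*np.sin(th)])
    for P,n,o,f in ((W,'w',[170,60],1.7),(S,'s',[248,161],3)):
        print(th,n,*[((proj(P,X)-o)*f).round(0)+([0,0] if n=='w' else [410,0]) for X in (B+y*.014,B-y*.014,q+y*.024,q-y*.024)])
save('wrist','w7.png'); save('side','s7.png')
w=cv2.imread('pics/raw_w7.png')[60:320,170:410]; s=cv2.imread('pics/raw_s7.png')[161:281,248:378]
o=np.zeros((540,800,3),np.uint8); a=cv2.resize(w,None,fx=1.7,fy=1.7,interpolation=cv2.INTER_CUBIC); b=cv2.resize(s,None,fx=3,fy=3,interpolation=cv2.INTER_CUBIC)
o[:442,:408]=a; o[:360,410:800]=b
cv2.imwrite('pics/c8.png',o)
E
```

```text
[28.7 -0.  74.9] [-0.6 -0.4  0.1] F out -0.1 [ 0.514  0.206 -0.924  0.706 -0.609 -0.731] 23.475
-0.12 w [108. 580.] [267. 579.] [ 57. 420.] [317. 419.]
-0.12 s [624. 199.] [658. 190.] [598. 183.] [655. 168.]
0.9 w [136. 386.] [237. 386.] [ 88. 333.] [285. 332.]
0.9 s [610. 232.] [643. 224.] [591. 202.] [647. 188.]
1.1 w [139. 346.] [234. 346.] [ 91. 308.] [282. 307.]
1.1 s [605. 230.] [637. 221.] [588. 201.] [644. 187.]
1.7 w [141. 225.] [231. 225.] [ 94. 228.] [279. 228.]
1.7 s [588. 207.] [620. 199.] [579. 188.] [634. 174.]
```

View pics/c8.png

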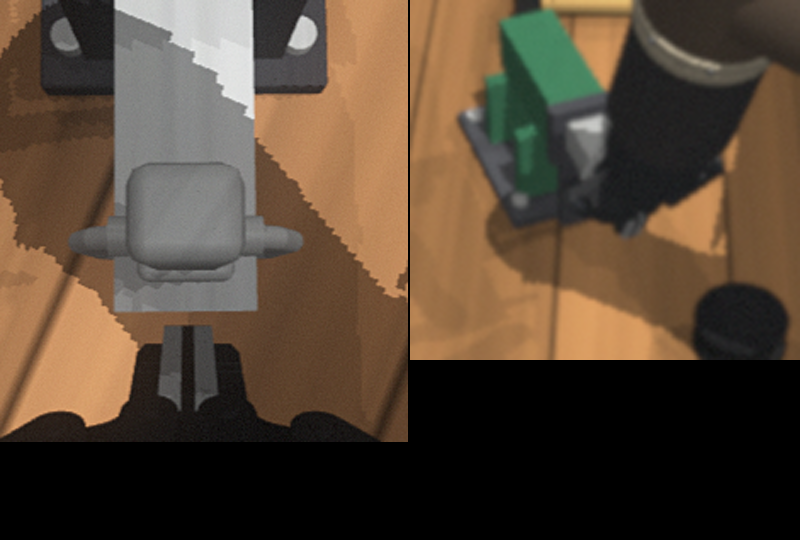

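The ring shows only as edge-on stubs at (95,240) and (275,240) beside the head, where the shut model puts it, with nothing in front of the bar. It has snapped shut, so I'll back away.

Call:
{"op": "send_rows", "data": {"increments": [[[-10,0,-5],[0,0,0]],[[-20,0,-10],[0,0,0]],[[-20,0,-20],[0,0,0]],[[0,0,-30],[0,0,0]],[[0,0,-40],[0,0,0]],[[0,0,-40],[0,0,0]],[[0,0,0],[0,0,0]],[[0,0,0],[0,0,0]],[[0,0,0],[0,0,0]]]}}

```text
time_s: 24.7
tool_pos: [0.4596, 0.0583, 0.2132]
tcp_rot: [2.411, -1.593, 0.464]
force: [-0.4, -0.6, -1.2]
finger_gap: 0.0002
finger_force: 0.0
```

```bash
python3 - <<'E'
from h import *
st=r.observe(); print(st['tool_pos'].round(3),st['force'].round(1),st['qpos'].round(2),st['time_s'])
# check: ring-like bright pixels where the open ring would be, side & wrist, vs. earlier open picture
save('side','s8.png'); b=cv2.imread('pics/raw_s8.png'); a=cv2.imread('pics/raw_s4.png')
S=pose('side'); y=np.array([d[1],-d[0],0])
for th in (-.12,.3,.6,1.7):
    def g(l,w): return R0+d*l*np.cos(th)+np.array([0,0,.128-l*np.sin(th)])+y*w
    print(th,[(tuple(np.round(proj(S,g(l,w))).astype(int)),b[tuple(np.round(proj(S,g(l,w))).astype(int)[::-1])].tolist(),a[tuple(np.round(proj(S,g(l,w))).astype(int)[::-1])].tolist()) for l,w in((.062,0),(.035,-.024),(.045,-.024))])
E
```

```text
[0.46  0.058 0.213] [-0.4 -0.6 -1.2] [ 0.81  0.04 -0.72  0.41 -1.01 -0.67] 24.7
-0.12 [((np.int64(325), np.int64(226)), [100, 143, 191], [108, 114, 119]), ((np.int64(330), np.int64(217)), [55, 55, 53], [106, 111, 117]), ((np.int64(332), np.int64(219)), [34, 32, 31], [107, 113, 119])]
0.3 [((np.int64(324), np.int64(233)), [88, 141, 195], [53, 83, 113]), ((np.int64(329), np.int64(221)), [33, 32, 30], [57, 88, 120]), ((np.int64(331), np.int64(225)), [51, 75, 101], [99, 106, 113])]
0.6 [((np.int64(322), np.int64(236)), [87, 137, 192], [52, 79, 110]), ((np.int64(328), np.int64(223)), [41, 52, 68], [67, 93, 121]), ((np.int64(330), np.int64(227)), [85, 137, 193], [59, 85, 113])]
1.7 [((np.int64(313), np.int64(229)), [93, 99, 105], [86, 90, 93]), ((np.int64(323), np.int64(219)), [50, 47, 45], [80, 91, 104]), ((np.int64(322), np.int64(222)), [105, 107, 106], [91, 93, 95])]
```

```bash
python3 - <<'E'
from h import *
W=pose('wrist',dict(tcp_rot=np.array([2.412,-1.594,.465]),tool_pos=np.array([.4991,-.0342,.0981]))); y=np.array([d[1],-d[0],0])
for n,X in dict(topL=R0+y*.008+d*.007,topR=R0-y*.008+d*.007,backL=R0+y*.008-d*.007).items():
    print(n,[((proj(W,X+np.array([0,0,z]))-[170,60])*1.7).round(0) for z in (.166,.171)])
E
```

```text
topL [array([125., 264.]), array([120., 263.])]
topR [array([250., 264.]), array([255., 263.])]
backL [array([125., 156.]), array([121., 147.])]
```

The neck top matches the height of a fully seated pin. Handing in.

```bash
python3 -c "
from station import r
print(r.sign_off())"
```

```text
the job is handed in; nothing more can be done
None
```

The linchpin is fully home in the bar's hole, and the pictures show its ring snapped shut under the pin's end; the hand is clear and the job was handed in at about 25 s, with no verdict shown.

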